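Clear down the cam lock fixture and stow the size kit

TASK

The bench is being changed over to another ball size. Turn the cam lever fully open and take the ball half out of the fixture, lay it and every loose ball half on the bench in the wide bay of the open drawer, and tip the two cork cores out of the steel tumbler into the drawer's narrow bay, standing the empty tumbler back upright on the bench. When all of it is in the drawer slide the drawer fully shut; leave the lever open, and leave the mallet, crease stick and ring gauge alone.

Things in the scene. Friction and masses are not known exactly. Their poses are not given: they have to be found in the camera images.
- tray (a joint): The only drawer of a low grey steel bench unit (336 wide, 300 deep, its top 105 mm above the bench). 0 = shut, about 0.22 to 0.24 m = drawn out towards the robot as at the start; 0.24 is the end stop. It slides with about 2 N and stays where it is left.
- drawer_front (a point): Point on the drawer's inner floor, mid-width, at the inner face of its front panel (16 mm thick, top 84 mm above the inner floor), 12 mm above the bench; moves with the drawer. x points to the drawer's back (it shuts along +x), y to its left, z up. Inside: x = 0 to 0.262, walls 59 mm high. The unit's roof begins at x = the drawer's opening, so only x below that is free from above.
- wide_bay (a point): Point on the inner floor of the right-hand bay, mid-way across it, 60 mm behind the front panel; the bay is 160 mm wide (drawer_front y = -0.148 to 0.012) and 262 mm long. Same axes. A divider 6 mm thick, 56 mm high, parts it from the narrow bay.
- narrow_bay (a point): Point on the inner floor of the left-hand bay, mid-way across it, 60 mm behind the front panel; the bay is 130 mm wide (drawer_front y = 0.018 to 0.148) and 262 mm long. Same axes.
- handle (a point): Middle of the drawer's steel bar handle: a bar 130 mm long along the drawer's y, 35 mm in front of the panel's face, 64 mm above the bench. Same axes as drawer_front.
- cam (a joint): Angle of the cam lever, which turns about a vertical pivot: 0 = locked, the lobe lying 1.5 mm above the rim of the ball half so that it cannot be lifted; it turns counterclockwise seen from above as the value grows; from about 1 rad the lobe is clear of the half; 1.65 = end stop (fully open). Starts at 0 to 0.25, turns with about 0.1 N m and stays where it is left.
- lever_knob (a point): Middle of the upright black knob (22 mm diameter, top 15 mm above this point, top of the lever arm 17 mm below it) at the end of the steel cam lever, 100 mm from the pivot, 84.5 mm above the bench. It turns with the lever.
- cam_pivot (a point): Point on the pivot axis of the cam lever, on top of the lever's hub, 67.5 mm above the bench; fixed to the fixture. Its x axis points from the nest to the pivot; with the lever locked the lever arm points along +x, away from the half, and the lobe along -x over the half's rim; fully open the arm points along +y.
- nest (a point): Centre of the nest of the steel fixture (plate 175 x 100 x 12 mm), at the seat on which the ball half in it stands, 18 mm above the bench, 62 mm from the pivot; a lip of 60 mm diameter rises 6 mm above the seat. Same axes as cam_pivot.
- tumbler_center (a point): Middle (half-way up) of the plain steel tumbler: straight cylinder 66 mm diameter, 125 mm tall, wall 3.5 mm, open at the top, about 0.16 kg. z axis points out of its mouth. At the start it stands on the bench with both cork cores in it.
- tumbler_mouth (a point): Centre of the tumbler's rim plane, 62.5 mm above tumbler_center along z.
- half0_center (a point): Centre (half-way up, 19 mm over its underside) of the ball half that starts in the fixture's nest: a leather cup packed with cork, 64 mm diameter, 38 mm tall, 0.07 kg. Its flat cork face points up (z); the top 11 mm of its side is a straight upright band of 64 mm diameter, below it is a dome that stands on a flat of 36 mm diameter.
- half1_center (a point): Centre (half-way up, 19 mm over its underside) of a loose ball half; may be absent: a leather cup packed with cork, 64 mm diameter, 38 mm tall, 0.07 kg. Its flat cork face points up (z); the top 11 mm of its side is a straight upright band of 64 mm diameter, below it is a dome that stands on a flat of 36 mm diameter.
- half2_center (a point): Centre (half-way up, 19 mm over its underside) of a loose ball half; may be absent: a leather cup packed with cork, 64 mm diameter, 38 mm tall, 0.07 kg. Its flat cork face points up (z); the top 11 mm of its side is a straight upright band of 64 mm diameter, below it is a dome that stands on a flat of 36 mm diameter.
- half3_center (a point): Centre (half-way up, 19 mm over its underside) of a loose ball half; may be absent: a leather cup packed with cork, 64 mm diameter, 38 mm tall, 0.07 kg. Its flat cork face points up (z); the top 11 mm of its side is a straight upright band of 64 mm diameter, below it is a dome that stands on a flat of 36 mm diameter.
- core0_center (a point): Centre of a cork core, a ball of 46 mm diameter, 18 g; starts in the tumbler (lower one).
- core1_center (a point): Centre of a cork core, a ball of 46 mm diameter, 18 g; starts in the tumbler (upper one).
- tumbler: The tumbler; origin at the centre of its underside.
- mallet: Black rubber mallet with a wooden handle, about 260 mm long, lying on the bench; leave alone. Origin on the bench; the head (100 mm long across, 60 mm thick) is centred 85 mm from it along +x, the handle runs 160 mm along -x.
- crease_stick: Flat bone crease stick, 162 x 22 x 7 mm, lying on the bench; leave alone. Origin at the centre of its underside.
- ring_gauge: Copper ring gauge, 92 mm outside, 73 mm inside, 14 mm high, lying on the bench; leave alone. Origin at the centre of its underside.
Not all that is in view belongs to the job. Leave any blue or yellow look-alike of the part that bears cam alone.

How it is judged:
On the way, in this order (a step that is already met when the one before it is completed fails the run):
1. the tumbler is tipped over the drawer (angle between tumbler_center's own z axis and vertical above 1.3 rad and horizontal distance between tumbler_mouth and drawer_front below 0.3 m), for 0.1 s.
2. with the drawer still open, every ball half lies in the wide bay and both cores in the narrow bay (value of joint tray above 0.06 m and x of half0_center in the frame of drawer_front between 0 and 0.262 m and y of half0_center in the frame of drawer_front between -0.15 and 0.012 m and z of half0_center in the frame of drawer_front between -0.005 and 0.065 m and x of half1_center in the frame of drawer_front between 0 and 0.262 m and y of half1_center in the frame of drawer_front between -0.15 and 0.012 m and z of half1_center in the frame of drawer_front between -0.005 and 0.065 m and x of half2_center in the frame of drawer_front between 0 and 0.262 m and y of half2_center in the frame of drawer_front between -0.15 and 0.012 m and z of half2_center in the frame of drawer_front between -0.005 and 0.065 m and x of half3_center in the frame of drawer_front between 0 and 0.262 m and y of half3_center in the frame of drawer_front between -0.15 and 0.012 m and z of half3_center in the frame of drawer_front between -0.005 and 0.065 m and x of core0_center in the frame of drawer_front between 0 and 0.262 m and y of core0_center in the frame of drawer_front between 0.018 and 0.15 m and z of core0_center in the frame of drawer_front between -0.005 and 0.065 m and x of core1_center in the frame of drawer_front between 0 and 0.262 m and y of core1_center in the frame of drawer_front between 0.018 and 0.15 m and z of core1_center in the frame of drawer_front between -0.005 and 0.065 m), for 0.2 s.
At the end, for the whole second after the job is handed in: Drawer shut to within 6 mm; every ball half present in its wide bay, both cores in its narrow bay; lever open past 1.35 rad; tumbler upright (0.10 rad) and at rest on the bench; mallet, crease stick and ring gauge within 30 mm of where they were (value of joint tray below 0.006 m and value of joint cam above 1.35 rad and x of half0_center in the frame of drawer_front between 0 and 0.262 m and y of half0_center in the frame of drawer_front between -0.15 and 0.012 m and z of half0_center in the frame of drawer_front between -0.005 and 0.065 m and x of half1_center in the frame of drawer_front between 0 and 0.262 m and y of half1_center in the frame of drawer_front between -0.15 and 0.012 m and z of half1_center in the frame of drawer_front between -0.005 and 0.065 m and x of half2_center in the frame of drawer_front between 0 and 0.262 m and y of half2_center in the frame of drawer_front between -0.15 and 0.012 m and z of half2_center in the frame of drawer_front between -0.005 and 0.065 m and x of half3_center in the frame of drawer_front between 0 and 0.262 m and y of half3_center in the frame of drawer_front between -0.15 and 0.012 m and z of half3_center in the frame of drawer_front between -0.005 and 0.065 m and x of core0_center in the frame of drawer_front between 0 and 0.262 m and y of core0_center in the frame of drawer_front between 0.018 and 0.15 m and z of core0_center in the frame of drawer_front between -0.005 and 0.065 m and x of core1_center in the frame of drawer_front between 0 and 0.262 m and y of core1_center in the frame of drawer_front between 0.018 and 0.15 m and z of core1_center in the frame of drawer_front between -0.005 and 0.065 m and angle between tumbler_center's own z axis and vertical below 0.1 rad and height (world z) of tumbler_center between 0.055 and 0.072 m and linear speed of tumbler below 0.03 m/s); the robot touches nothing.
It fails at once if the mallet is disturbed (moved over 30 mm) (distance of mallet from where it was at the start of the episode above 0.03 m).
It fails at once if the crease stick is disturbed (moved over 30 mm) (distance of crease_stick from where it was at the start of the episode above 0.03 m).
It fails at once if the ring gauge is disturbed (moved over 30 mm) (distance of ring_gauge from where it was at the start of the episode above 0.03 m).
Of half1, half2, half3 only 1 to 3 are there at a start; the rules pass over those that are not, and their reading is None.
At some moment in a run one of half1, half2, half3 may be knocked a few centimetres aside while the robot is not near it.
It also fails if it takes over 208 s, if anything falls off the work surface, if the arm or the gripper's body presses on something with over 40 N, if the wrist force passes 120 N, or if a joint passes its speed limit or range.

ROBOT

A 6-joint arm with a two-finger parallel gripper is mounted at the origin on the work surface. World frame = base frame: x ahead of the robot, y to its left, z up, the work surface at z = 0. Lengths are in m, angles in rad, forces in N, time in s.
With the tool pointing down it reaches from about 0.35 to 0.8 m from the base axis. Payload 7.3 kg.
Tool frame: the origin (TCP) lies between the finger pads; the fingertips stand 25 mm ahead of it and the grasp point (between the pads) lies 6 mm ahead of it (r.tip_extent is the distance from the TCP to the fingertips, in m); z points along the fingers, y is the line along which they close (so a half turn about z gives the same grasp; the last joint's range is limited). The gripper opens to 85 mm and grips with 20 to 120 N. Pads are 22 mm wide; open, the fingers measure 114 mm over their backs; the gripper's body (76 mm by 85 mm) begins 54 mm behind the grasp point. The pads swing forward as they close: fully open they stand 13 mm farther back than shut.
Start: joints at [0.96, 0.342, 1.524, -0, 1.275, -0.146], TCP at [0.235, 0.469, 0.227] pointing down, gripper open.
Joint ranges: [-2.53, 2.53], [-0.77, 2.02], [0.04, 2.7], [-1, 4.14], [0.28, 2.66], [-3.11, 3.11]. Speed limits (rad/s): [2.57, 2.57, 3.14, 3.14, 3.14, 3.14].

INTERFACE

Orientations are given as a unit quaternion [x, y, z, w].
In Python, from workcell import r, command_gripper, optics gives the robot as it stands. The module is installed in compiled form; this text tells all that it offers. Calls block until the motion is done:
- r.reach(position, orientation): joint-space move of the TCP to a pose.
- r.move_straight(position, orientation=None, speed=0.15, max_force=None): straight line of the TCP; orientation=None keeps the orientation; speed is the mean speed in m/s. With max_force (N) it stops when the force on the tool has changed by that much, and returns True; else False.
- r.movej(angles): joint-space move.
- command_gripper(opening, force=None): finger opening in m; force is the grip in N (None keeps the last); returns when the fingers have stopped.
- r.hold(seconds).
- r.solve_ik(position, orientation): joint angles nearest the present ones, or None.
- r.read_state(): the state.
- optics.get_image(name): name is "scene" or "side" or "wrist"; returns (picture, depth): 480x640x3 uint8, red, green, blue; 480x640 float32, m along the optical axis (not along the pixel's ray), 0 where there is no reading.
- optics.camera_model(name): a dict with "K" (3x3 intrinsics, pixels), "k1" (the pictures are not rectified: a ray, as slopes to the right and down, at radius r is drawn at 1 + k1 r^2 times it, then the intrinsics apply), "R" (3x3) and "t" (3): a world point X has camera coordinates R X + t; the wrist camera has in their place "tool_from_camera" (4x4, takes a point from camera to tool coordinates, whose origin is the TCP and whose axes are the flange's). Camera axes: x right, y down, z forward; pixel columns grow to the right and rows downward; lengths in m; the calibration is good to about 2 mm. A picture is of the moment at which its call begins: read the wrist's pose just before it. camera_model takes no time and is no camera call.
A pose or a line that the arm cannot do raises r.PlanningError and nothing moves.
- r.finish_job(): hands the job in; it is judged then, once.
The state is a dict: "time_s": time; "joint_positions": joint angles; "dq": joint speeds; "tau": joint torques, N m; "eef_pos": TCP position; "eef_rot": TCP orientation; "contact_force": force on the tool from outside, world axes, zero at the start; "torque": the same for the moment, N m; "grip_width": finger opening in m; "grip_force": force on a finger pad.
Only numpy, scipy, OpenCV 4.12 (cv2) and the standard library are available. Lean on these libraries where they do the work, as an engineer would, in place of code of your own. Each camera call takes 0.05 s, during which the arm holds its last target. There are 200 camera calls.

## Working session

There is one attempt and no reset: what is moved stays moved. The work goes in short steps, each a Python script; the robot and the scene stay as the last script left them, time stands still between calls to the robot, and variables do not carry over. Pictures are saved under pics/ and viewed, at most 14 in all, crops included, and the job is handed in when it is done.

```bash
mkdir -p pics
cat > h.py <<'E'
import numpy as np, cv2
from scipy.spatial.transform import Rotation as Rot
from workcell import r, command_gripper, optics
def cam(name):
    m=optics.camera_model(name)
    if name=='wrist':
        s=r.read_state(); T=np.eye(4); T[:3,:3]=Rot.from_quat(s['eef_rot']).as_matrix(); T[:3,3]=s['eef_pos']
        W=T@np.array(m['tool_from_camera'])
    else:
        W=np.eye(4); R=np.array(m['R']); W[:3,:3]=R.T; W[:3,3]=-R.T@np.array(m['t'])
    return m,W
def snap(name,save=None):
    m,W=cam(name); p,d=optics.get_image(name)
    if save: cv2.imwrite('pics/'+save+'.png',p[:,:,::-1])
    return p,d,m,W
def slopes(m,u,v):
    K=np.array(m['K']); k=m['k1']
    x=(np.asarray(u,float)-K[0,2])/K[0,0]; y=(np.asarray(v,float)-K[1,2])/K[1,1]
    a,b=x.copy(),y.copy()
    for _ in range(20):
        f=1+k*(a*a+b*b); a,b=x/f,y/f
    return a,b
def ray(m,W,u,v,z):
    a,b=slopes(m,u,v); D=W[:3,:3]@np.array([a,b,1.]); o=W[:3,3]
    return o+D*(z-o[2])/D[2]
def cloud(d,m,W):
    v,u=np.mgrid[0:480,0:640]; a,b=slopes(m,u,v)
    P=np.stack([a*d,b*d,d],-1)@W[:3,:3].T+W[:3,3]; P[d<=0]=np.nan
    return P
def down(yaw): # tool y (closing line) at angle yaw in world
    x=np.array([np.sin(yaw),-np.cos(yaw),0]);y=np.array([np.cos(yaw),np.sin(yaw),0]);x=np.cross(y,[0,0,-1])
    return Rot.from_matrix(np.stack([x,y,[0,0,-1]],1)).as_quat()
E
python3 - <<'E'
from h import *
for n in('scene','side'):
    p,d,m,W=snap(n,n+'0'); np.savez(n+'0.npz',p=p,d=d,W=W); print(n,m['K'],m['k1'],W.round(3))
s=r.read_state();print(s['eef_rot'],r.tip_extent, optics.camera_model('wrist'))
E
```

```text
scene [[519.98977924   0.         324.37412128]
 [  0.         519.98977924 247.18242281]
 [  0.           0.           1.        ]] 0.026390368654843125 [[-0.216  0.579 -0.786  1.634]
 [ 0.976  0.127 -0.174  0.266]
 [-0.002 -0.805 -0.593  0.958]
 [ 0.     0.     0.     1.   ]]
side [[507.91131832   0.         319.81306215]
 [  0.         507.91131832 250.57405498]
 [  0.           0.           1.        ]] -0.004485695630165869 [[ 0.705 -0.558  0.437 -0.14 ]
 [-0.709 -0.559  0.43  -0.619]
 [ 0.005 -0.614 -0.79   1.257]
 [ 0.     0.     0.     1.   ]]
[ 2.30307834e-01  9.73117588e-01 -6.36333071e-04 -2.37824394e-04] 0.025 {'K': array([[385.45154343,   0.        , 320.20337944],
       [  0.        , 385.45154343, 237.19256844],
       [  0.        ,   0.        ,   1.        ]]), 'k1': -0.0013748235435171498, 'tool_from_camera': array([[-1.81352168e-03, -9.46497083e-01, -3.22707270e-01,
         8.38756944e-02],
       [ 9.99998338e-01, -1.77734142e-03, -4.06777923e-04,
         2.48397953e-04],
       [-1.88546880e-04, -3.22707472e-01,  9.46498733e-01,
        -1.46769363e-01],
       [ 0.00000000e+00,  0.00000000e+00,  0.00000000e+00,
         1.00000000e+00]])}
```

View pics/scene0.png

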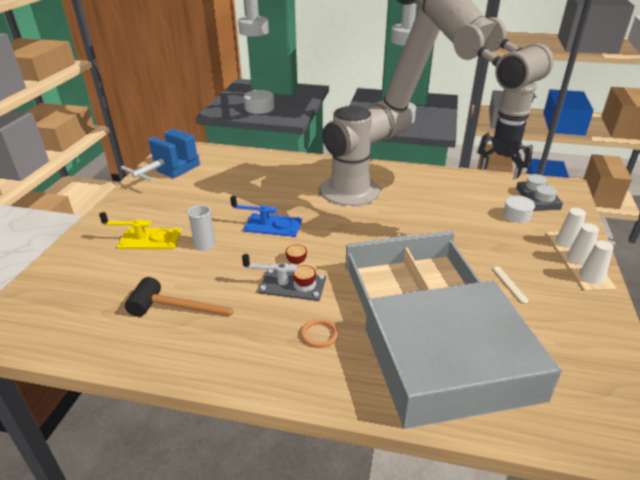

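View pics/side0.png

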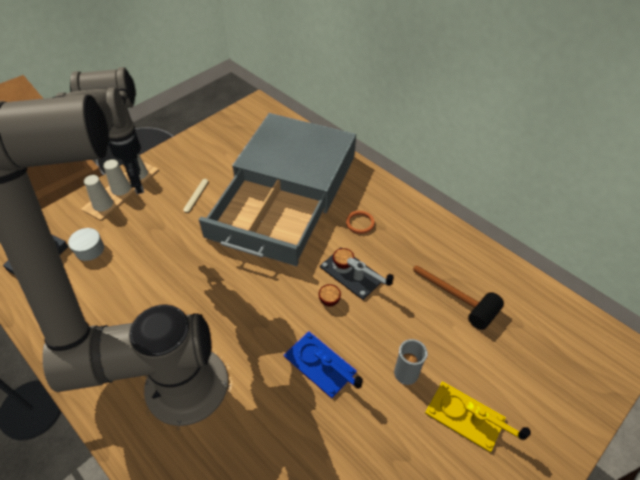

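The side view shows the open drawer with its handle at (243,247) and the grey fixture's half at (343,258). The grey lever's knob is at (390,279), one loose half is at (329,294), and the tumbler is at (410,360). The blue and yellow look-alikes are well apart, and I see only one loose half. Next I measure.

```bash
cat > meas.py <<'E'
from h import *
def comps(P,mask,lo):
    n,l,st,c=cv2.connectedComponentsWithStats(mask.astype(np.uint8))
    for i in range(1,n):
        if st[i,4]>=lo: yield l==i,c[i],st[i,4]
def redcork(n):
    f=np.load(n+'0.npz'); m=optics.camera_model(n); return f['p'],f['d'],m,f['W']
if __name__=='__main__':
  for n in('side','scene'):
    p,d,m,W=redcork(n); P=cloud(d,m,W); hsv=cv2.cvtColor(p,cv2.COLOR_RGB2HSV).astype(int); H,S,V=hsv[...,0],hsv[...,1],hsv[...,2]
    print(n,'table z',np.nanmedian(P[...,2][(P[...,2]>-.01)&(P[...,2]<.01)]))
    onb=(P[...,0]>.1)&(P[...,0]<1.2)&(abs(P[...,1])<.8)
    z=P[...,2]
    for name,mk in (('red',(H<12)&(S>150)&onb),('black',(V<45)&onb&(z>.015)&(z<.12)),('hi',(S<70)&onb&(z>.115)&(z<.14)),('unit',(S<90)&onb&(z>.1)&(z<.112)),('panel',(S<90)&onb&(z>.089)&(z<.1)),('lev',(S<90)&onb&(z>.055)&(z<.075)),('plate',(S<90)&onb&(z>.006)&(z<.018))):
      for k,c,a in comps(P,mk,15):
        q=P[k]; (cx,cy),(w,h),an=cv2.minAreaRect(q[:,:2].astype(np.float32))
        print(name,c.round(0),a,'c',round(cx,3),round(cy,3),'wh',round(w,3),round(h,3),round(an,1),'zmax',np.percentile(q[:,2],95).round(3))
E
python3 meas.py
```

```text
side table z -0.0008516077339866257
red [359. 222.] 190 c 0.726 0.052 wh 0.089 0.087 25.3 zmax 0.017
red [339. 263.] 63 c 0.539 -0.027 wh 0.058 0.026 83.9 zmax 0.058
red [329. 301.] 108 c 0.436 -0.094 wh 0.039 0.061 47.8 zmax 0.04
black [339. 177.] 251 c 0.812 0.221 wh 0.259 0.004 24.4 zmax 0.075
black [239. 181.] 36 c 0.549 0.449 wh 0.056 0.006 25.9 zmax 0.055
black [223. 204.] 166 c 0.454 0.405 wh 0.16 0.01 25.1 zmax 0.054
black [303. 243.] 80 c 0.527 0.104 wh 0.145 0.007 27.1 zmax 0.054
black [343. 266.] 18 c 0.539 -0.049 wh 0.006 0.03 45.5 zmax 0.05
black [389. 280.] 44 c 0.573 -0.192 wh 0.017 0.013 13.8 zmax 0.101
black [486. 311.] 707 c 0.715 -0.432 wh 0.102 0.055 2.9 zmax 0.061
black [358. 382.] 60 c 0.287 -0.333 wh 0.017 0.015 22.5 zmax 0.102
black [524. 433.] 82 c 0.463 -0.685 wh 0.014 0.019 83.1 zmax 0.101
hi [111. 164.] 50 c 0.262 0.736 wh 0.044 0.033 45.4 zmax 0.12
hi [ 91. 180.] 65 c 0.179 0.716 wh 0.042 0.042 26.1 zmax 0.119
hi [413. 351.] 215 c 0.426 -0.384 wh 0.069 0.067 10.3 zmax 0.127
unit [295. 151.] 5410 c 0.75 0.377 wh 0.311 0.338 24.4 zmax 0.108
unit [113. 169.]
[... 4949 characters left out ...]
0.374 wh 0.038 0.065 31.3 zmax 0.017
plate [575. 261.] 73 c 0.285 0.719 wh 0.056 0.023 51.9 zmax 0.017
plate [434. 272.] 643 c 0.425 0.336 wh 0.141 0.103 24.3 zmax 0.016
plate [380. 280.] 1080 c 0.49 0.193 wh 0.142 0.14 24.8 zmax 0.016
plate [511. 285.] 158 c 0.432 0.532 wh 0.153 0.025 27.3 zmax 0.01
plate [348. 272.] 17 c 0.49 0.083 wh 0.042 0.007 23.6 zmax 0.017
plate [290. 286.] 1010 c 0.566 -0.063 wh 0.105 0.176 2.6 zmax 0.016
plate [592. 281.] 179 c 0.375 0.755 wh 0.075 0.075 77.8 zmax 0.017
plate [364. 309.] 17 c 0.626 0.148 wh 0.048 0.002 26.4 zmax 0.018
plate [135. 314.] 33 c 0.772 -0.432 wh 0.006 0.037 1.8 zmax 0.018
plate [454. 404.] 644 c 0.861 0.346 wh 0.443 0.219 73.5 zmax 0.017
```

```bash
cat > geo.py <<'E'
from h import *
ya=np.radians(24.4); ex=np.array([np.cos(ya),np.sin(ya),0]); ey=np.array([-np.sin(ya),np.cos(ya),0])
DF=np.array([.408,.220,.012])
def D(x,y,z): return DF+x*ex+y*ey+np.array([0,0,z])
TUM=np.array([.429,-.384,0]); UP=np.array([0,0,1.])
def tq(axis,az,beta,sgn):
    """tool rotation for tumbler axis `axis`; side approach vector az (perp. to axis), beta tilt towards base of tumbler"""
    z=np.cos(beta)*az-np.sin(beta)*axis; y=sgn*np.cross(axis,az); return np.stack([np.cross(y,z),y,z],1)
E
python3 - <<'E'
from geo import *
np.set_printoptions(precision=2,suppress=True)
b=np.radians(15); off=.002
def ik(c,Rm):
    return r.solve_ik(c-off*Rm[:,2],Rot.from_matrix(Rm).as_quat())
for sgn in(1,-1):
  for a in range(-110,-20,10):
    az=np.array([np.cos(np.radians(a)),np.sin(np.radians(a)),0]); R0=tq(UP,az,b,sgn)
    q=ik(TUM+[0,0,.075],R0); q2=ik(TUM+[0,0,.25],R0)
    if q is not None and q2 is not None: print('grasp',sgn,a,np.array(q),np.array(q2))
  for th in(-40,-20,0,20,40):
    pd=Rot.from_euler('z',th,degrees=True).apply(ex)
    for side in(1,-1):
      az=side*np.cross(UP,pd)   # horizontal approach, perpendicular to pour direction
      R0=tq(UP,az,b,sgn)
      tip=lambda deg: Rot.from_rotvec(az*side*np.radians(deg)).as_matrix()
      ax=tip(105)@UP
      c=D(.09,.075,.0)+[0,0,.13]-pd*.06   # grip centre approx: mouth at bay x~.08
      qs=[ik(c+[0,0,.02],tip(t)@R0) for t in(0,35,70,105)]
      if all(q is not None for q in qs): print('pour',sgn,th,side,(ax@pd).round(2),np.array(qs[0]),np.array(qs[-1]))
E
```

```text
grasp 1 -70 [-0.51  0.91  2.3   3.84  1.36  1.62] [-0.51  0.39  2.27  4.01  0.97  1.2 ]
grasp 1 -60 [-0.66  0.94  2.4   3.52  1.49  1.65] [-0.66  0.35  2.37  3.62  0.92  1.38]
grasp 1 -50 [-0.85  0.98  2.46  3.16  1.61  1.58] [-0.85  0.33  2.43  3.17  0.92  1.56]
grasp 1 -40 [-1.06  0.99  2.48  2.8   1.62  1.46] [-1.06  0.32  2.44  2.72  0.96  1.73]
grasp 1 -30 [-1.23  0.96  2.45  2.46  1.52  1.4 ] [-1.23  0.34  2.41  2.31  1.02  1.87]
pour 1 -40 1 0.97 [-0.1   0.65  2.35  1.7   1.29  1.72] [-0.14  0.94  2.13  1.46  1.65 -2.82]
pour 1 -20 1 0.97 [-0.15  0.69  2.08  1.27  1.41  1.94] [-0.11  0.96  1.84  1.17  1.78 -2.58]
pour 1 -20 -1 0.97 [ 0.93  1.02  1.11 -0.81  2.07  0.88] [ 0.85  1.25  0.88 -0.91  2.43 -0.99]
pour 1 0 1 0.97 [-0.11  0.77  1.78  0.99  1.63  2.07] [-0.04  1.03  1.54  0.97  2.   -2.42]
pour 1 20 1 0.97 [-0.02  0.89  1.46  0.79  1.89  2.12] [ 0.06  1.13  1.22  0.82  2.25 -2.34]
pour 1 40 1 0.97 [0.09 1.01 1.14 0.63 2.16 2.11] [ 0.18  1.24  0.91  0.67  2.52 -2.34]
grasp -1 -70 [-0.51  0.91  2.3   3.84  1.36 -1.53] [-0.51  0.39  2.27  4.01  0.97 -1.95]
grasp -1 -60 [-0
[... 194 characters left out ...]
 2.8   1.62 -1.68] [-1.06  0.32  2.44  2.72  0.96 -1.41]
grasp -1 -30 [-1.23  0.96  2.45  2.46  1.52 -1.74] [-1.23  0.34  2.41  2.31  1.02 -1.27]
pour -1 -40 1 0.97 [-0.1   0.65  2.35  1.7   1.29 -1.43] [-0.14  0.94  2.13  1.46  1.65  0.32]
pour -1 -20 1 0.97 [-0.15  0.69  2.08  1.27  1.41 -1.2 ] [-0.11  0.96  1.84  1.17  1.78  0.57]
pour -1 -20 -1 0.97 [ 0.93  1.02  1.11 -0.81  2.07 -2.26] [ 0.85  1.25  0.88 -0.91  2.43  2.15]
pour -1 0 1 0.97 [-0.11  0.77  1.78  0.99  1.63 -1.07] [-0.04  1.03  1.54  0.97  2.    0.72]
pour -1 20 1 0.97 [-0.02  0.89  1.46  0.79  1.89 -1.02] [0.06 1.13 1.22 0.82 2.25 0.8 ]
pour -1 40 1 0.97 [ 0.09  1.01  1.14  0.63  2.16 -1.04] [0.18 1.24 0.91 0.67 2.52 0.8 ]
```

```bash
cat > lever.py <<'E'
from geo import *
p0=np.array([.563,-.087]); k0=np.array([.577,-.189])
a0=np.arctan2(*(k0-p0)[::-1]); print(np.degrees(a0))
command_gripper(.05)
pt=lambda a:p0+.101*np.array([np.cos(a),np.sin(a)])
q=down(a0+np.pi/2); P=pt(a0)
r.reach([*P,.2],q)
p,d,m,W=snap('wrist','w1')
Pc=cloud(d,m,W); k=(p.max(2)<60)&(Pc[...,2]>.085)&(Pc[...,2]<.11)&(np.hypot(Pc[...,0]-P[0],Pc[...,1]-P[1])<.05)
print(k.sum(),np.nanmean(Pc[k],0),np.nanmin(Pc[k],0),np.nanmax(Pc[k],0))
E
python3 lever.py
```

```text
-82.18470645323312
796 [ 0.57663678 -0.18564704  0.09821927] [ 0.56670551 -0.19790762  0.08502704] [ 0.5867316  -0.17715115  0.10173053]
```

View pics/w1.png

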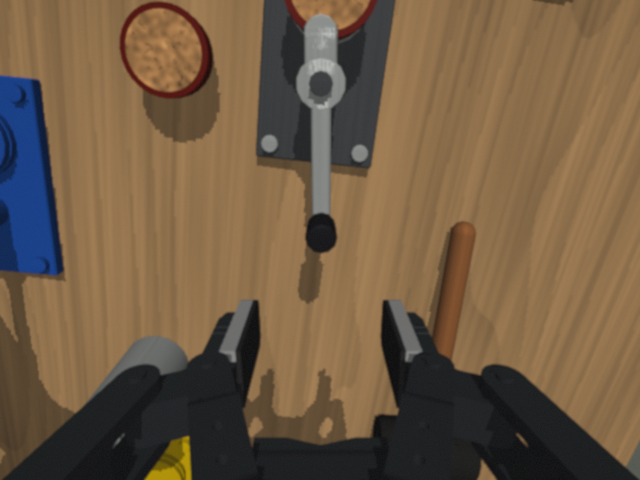

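The wrist view shows the knob at (321,229), between the fingers in line. The hub is at (321,83), the loose half at (166,50), and there's a mallet handle to the right. Now I turn the lever.

```bash
cat > lever2.py <<'E'
from geo import *
m,W=cam('wrist'); piv=ray(m,W,321,83,.0675)[:2]; kn=ray(m,W,321,229,.0995)[:2]; print(piv,kn,np.hypot(*(kn-piv)), 'loose',ray(m,W,163,50,.038))
p0=piv; a0=np.arctan2(*(kn-p0)[::-1])
pt=lambda a:p0+.100*np.array([np.cos(a),np.sin(a)])
command_gripper(.036)
r.move_straight([*pt(a0),.103],down(a0+np.pi/2))
for a in np.linspace(a0,np.radians(-87)+1.68,14)[1:]:
    hit=r.move_straight([*pt(a),.103],down(a+np.pi/2),speed=.08,max_force=15)
    if hit: print('stop at',a-a0);break
s=r.read_state(); print(s['contact_force'],s['eef_pos'])
P=s['eef_pos']; r.move_straight([P[0],P[1],.22])
snap('wrist','w2'); snap('side','s2')
E
python3 lever2.py
python3 - <<'E'
import cv2,numpy as np
a=cv2.imread('pics/w2.png');b=cv2.imread('pics/s2.png')[180:420,240:560]
cv2.imwrite('pics/c2.png',np.hstack([cv2.resize(a,(400,300)),cv2.resize(b,(400,300))]))
E
```

```text
[ 0.56363311 -0.08862212] [ 0.57622805 -0.18084254] 0.09307651791269567 loose [ 0.44671807 -0.08052691  0.038     ]
[-0.8996431  -0.40447155 -0.08056788] [ 0.66232653 -0.07310258  0.10305918]
```

View pics/c2.png

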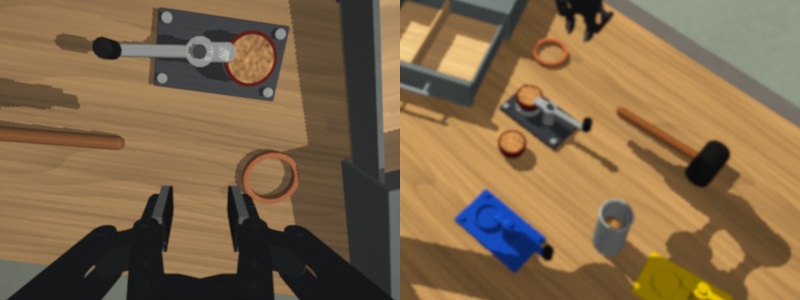

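The lever has not moved: the fingers passed over or beside it. I'll check at the knob itself.

Run:
```python
from geo import *
kn=np.array([.5766,-.1865]); a=np.radians(-82)
r.reach([*kn,.2],down(a+np.pi/2)); print(r.read_state()['grip_width'])
r.move_straight([*kn,.100],speed=.1,max_force=8); s=r.read_state(); print(s['eef_pos'],s['grip_width'],s['contact_force'],Rot.from_quat(s['eef_rot']).as_matrix().round(2))
a_=snap('wrist')[0]; b=snap('side')[0][200:350,300:500]
cv2.imwrite('pics/c3.png',np.hstack([cv2.resize(a_,(400,300)),cv2.resize(b,(400,300))])[:,:,::-1])
```

```text
0.0361918953262417
[ 0.57706128 -0.18668564  0.10071684] 0.036052305378565186 [-0.62158275  0.39145949  0.15896295] [[-0.14  0.99  0.  ]
 [ 0.99  0.14 -0.  ]
 [-0.    0.   -1.  ]]
```

View pics/c3.png

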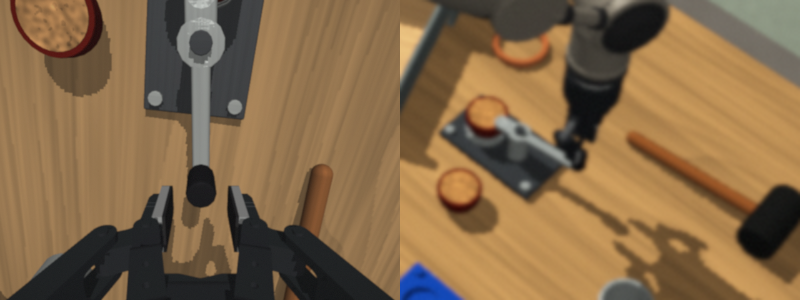

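Run:
```python
from geo import *
s=r.read_state(); P=np.array(s['eef_pos'])
command_gripper(.0,20); s=r.read_state(); print('closed',s['grip_width'],s['grip_force'],s['contact_force'])
P[2]-=.003
for a in np.radians([-78,-72,-64,-56]):
    h=r.move_straight([.5636+.1*np.cos(a),-.0886+.1*np.sin(a),P[2]],down(a+np.pi/2),speed=.06,max_force=25)
    s=r.read_state(); print(h,np.round(s['eef_pos'],3),s['grip_width'],s['contact_force'].round(1) if hasattr(s['contact_force'],'round') else s['contact_force'])
a_=snap('wrist')[0]; b=snap('side')[0][200:350,300:500]
cv2.imwrite('pics/c4.png',np.hstack([cv2.resize(a_,(400,300)),cv2.resize(b,(400,300))])[:,:,::-1])
```

```text
closed -0.0001661906766407529 0.0 [ 0.58866152  0.46828767 -0.04231176]
False [ 0.584 -0.186  0.098] -0.0003767133977204764 [ 0.   0.1 -1.4]
False [ 0.594 -0.184  0.098] 0.00021627633290335167 [ 0.4 -0.4  0.3]
False [ 0.607 -0.178  0.098] -0.00019547984465170638 [-0.3 -0.3  0.6]
False [ 0.619 -0.172  0.098] 0.00014717169573000627 [-0.4  0.4  0.6]
```

View pics/c4.png

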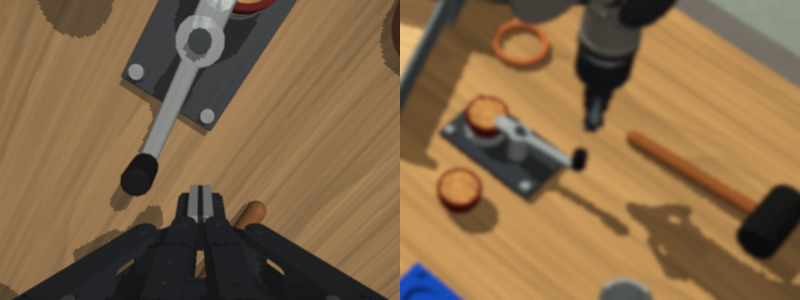

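Run:
```python
from geo import *
np.set_printoptions(precision=3,suppress=True)
s=r.read_state(); P=np.array(s['eef_pos']); print(P)
for n in('side','scene','wrist'):
    p,d,m,W=snap(n); C=cloud(d,m,W)
    near=np.hypot(C[...,0]-P[0],C[...,1]-P[1])<.05
    for zl in(.045,.06,.07,.08,.09,.1,.11,.13):
        k=near&(C[...,2]>zl)&(C[...,2]<zl+.01)&(p.max(2)<150)
        if k.sum()>3: print(n,zl,k.sum(),np.nanmean(C[k],0))
    k=(p.max(2)<60)&(C[...,2]>.07)&(C[...,2]<.11)&(np.hypot(C[...,0]-.577,C[...,1]+.187)<.025)
    print('knob',k.sum(),np.nanmin(C[k],0),np.nanmax(C[k],0))
```

```text
[ 0.619 -0.172  0.098]
side 0.06 4 [ 0.574 -0.182  0.066]
side 0.09 15 [ 0.579 -0.19   0.097]
side 0.1 12 [ 0.594 -0.182  0.104]
side 0.11 16 [ 0.607 -0.176  0.114]
knob 50 [ 0.564 -0.2    0.071] [ 0.581 -0.184  0.103]
scene 0.06 4 [ 0.585 -0.185  0.067]
scene 0.1 6 [ 0.627 -0.167  0.107]
scene 0.11 20 [ 0.63  -0.169  0.115]
scene 0.13 10 [ 0.63  -0.167  0.133]Traceback (most recent call last):
  File "<stdin>", line 11, in <module>
    res = np.fmin.reduce(a, axis=axis, out=out, **kwargs)
ValueError: zero-size array to reduction operation fmin which has no identity
```

Run:
```python
from geo import *
np.set_printoptions(precision=3,suppress=True)
s=r.read_state(); P=np.array(s['eef_pos'])
for n in('side','scene'):
    p,d,m,W=snap(n); C=cloud(d,m,W)
    k=(np.hypot(C[...,0]-P[0],C[...,1]-P[1])<.028)&(C[...,2]>.02)
    print(n,k.sum(),np.sort(C[k][:,2])[:12], C[k][np.argsort(C[k][:,2])[:5]])
h=r.move_straight([P[0],P[1],.03],speed=.05,max_force=6); s=r.read_state(); print('touch',h,np.array(s['eef_pos']),s['contact_force'])
```

```text
side 418 [0.102 0.107 0.107 0.107 0.108 0.109 0.11  0.11  0.111 0.112 0.113 0.114] [[ 0.608 -0.166  0.102]
 [ 0.607 -0.17   0.107]
 [ 0.606 -0.174  0.107]
 [ 0.616 -0.184  0.107]
 [ 0.607 -0.166  0.108]]
scene 480 [0.102 0.103 0.104 0.105 0.107 0.107 0.107 0.107 0.107 0.108 0.109 0.109] [[ 0.625 -0.17   0.102]
 [ 0.627 -0.172  0.103]
 [ 0.629 -0.177  0.104]
 [ 0.624 -0.165  0.105]
 [ 0.629 -0.177  0.107]]
touch True [ 0.62  -0.171  0.031] [3.406 1.221 1.583]
```

Run:
```python
from geo import *
np.set_printoptions(precision=3,suppress=True)
def tip():
    P=np.array(r.read_state()['eef_pos'])
    for n in('side','scene'):
        p,d,m,W=snap(n); C=cloud(d,m,W)
        k=(np.hypot(C[...,0]-P[0],C[...,1]-P[1])<.022)&(C[...,2]>.012)
        print(n,k.sum(),C[k][np.argsort(C[k][:,2])[:4]])
r.hold(.3); s=r.read_state(); print(s['eef_pos'],s['contact_force'],s['joint_positions']); tip()
h=r.move_straight([.62,-.171,.02],speed=.03,max_force=8); s=r.read_state(); print('touch',h,np.array(s['eef_pos']),s['contact_force'])
h=r.move_straight([.62,-.171,.006],speed=.03,max_force=8); s=r.read_state(); print('touch',h,np.array(s['eef_pos']),s['contact_force'])
tip()
```

```text
[ 0.62  -0.171  0.031] [5.425 1.248 2.236] [-0.389  0.75   1.395  0.001  0.995 -0.983]
side 229 [[ 0.615 -0.182  0.037]
 [ 0.619 -0.182  0.037]
 [ 0.61  -0.178  0.043]
 [ 0.608 -0.182  0.048]]
scene 280 [[ 0.62  -0.167  0.032]
 [ 0.628 -0.179  0.033]
 [ 0.621 -0.164  0.034]
 [ 0.619 -0.161  0.036]]
touch True [ 0.622 -0.172  0.028] [3.547 0.954 2.158]
touch True [ 0.624 -0.172  0.026] [ 2.921 -1.378  1.512]
side 210 [[ 0.622 -0.181  0.028]
 [ 0.614 -0.179  0.036]
 [ 0.612 -0.165  0.038]
 [ 0.62  -0.185  0.039]]
scene 298 [[ 0.625 -0.169  0.029]
 [ 0.625 -0.166  0.03 ]
 [ 0.633 -0.177  0.031]
 [ 0.633 -0.174  0.031]]
```

Run:
```python
from geo import *
np.set_printoptions(precision=3,suppress=True)
s=r.read_state(); P=np.array(s['eef_pos']); r.move_straight([P[0],P[1],.2],speed=.2)
r.reach([.5,-.22,.15],down(0)); r.move_straight([.5,-.22,.06],speed=.1)
h=r.move_straight([.5,-.22,-.02],speed=.03,max_force=5); s=r.read_state(); print('touch',h,np.array(s['eef_pos']),s['contact_force'])
P=np.array(s['eef_pos']); r.move_straight([P[0],P[1],.2],speed=.2)
f=np.load('side0.npz'); p,d,m,W=snap('side')
for q,dd in((f['p'],f['d']),(p,d)):
    C=cloud(dd,m,W); h=cv2.cvtColor(q,cv2.COLOR_RGB2HSV)
    k=(C[...,2]>.015)&(C[...,2]<.06)&(C[...,0]>.6)&(C[...,1]<-.16)&(C[...,1]>-.38)&(h[...,1]>120)
    X=C[k]; print(len(X),X[np.argmax(X[:,1])],np.nanmedian(X,0))
    k=(C[...,2]>.04)&(C[...,2]<.07)&(C[...,0]>.6)&(C[...,1]<-.36); print('head',np.nanmean(C[k],0))
```

```text
touch True [ 0.5   -0.22  -0.004] [-0.763  0.534  7.837]
434 [ 0.704 -0.188  0.021] [ 0.708 -0.298  0.025]
head [ 0.93  -0.425  0.054]
437 [ 0.707 -0.187  0.017] [ 0.708 -0.297  0.025]
head [ 0.935 -0.425  0.053]
```

The table touch shows that the shut fingertips really sit about 4 mm behind the TCP, not 25 mm ahead. The cameras agree, so I'll allow for a 29 mm offset along the tool. Now I redo the lever.

Run:
```python
from geo import *
np.set_printoptions(precision=3,suppress=True)
def knob():
    out=[]
    for n in('side','scene'):
        p,d,m,W=snap(n); C=cloud(d,m,W)
        k=(p.max(2)<60)&(C[...,2]>.085)&(C[...,2]<.104)&(np.hypot(C[...,0]-.5636,C[...,1]+.0886)<.13)&(C[...,0]<.75)
        out.append(np.nanmean(C[k],0) if k.sum() else None)
    return out
K=knob(); print(K); kn=np.mean([k[:2] for k in K if k is not None],0)
p0=np.array([.5636,-.0886]); a0=np.arctan2(*(kn-p0)[::-1]); pt=lambda a:p0+.1*np.array([np.cos(a),np.sin(a)])
print(np.degrees(a0))
command_gripper(.042); r.reach([*pt(a0),.15],down(a0+np.pi/2)); print(r.move_straight([*pt(a0),.070],speed=.1,max_force=10))
for a in np.linspace(a0,np.radians(-87)+1.72,14)[1:]:
    hit=r.move_straight([*pt(a),.070],down(a+np.pi/2),speed=.08,max_force=20)
    if hit: print('stop at',np.degrees(a));break
s=r.read_state(); print(s['contact_force'],s['eef_pos'])
P=s['eef_pos']; r.move_straight([P[0],P[1],.2]); r.reach([.5,-.22,.2],down(0)); print(knob())
```

```text
[array([ 0.56 , -0.194,  0.094]), array([ 0.575, -0.188,  0.095])]
-87.62801333036151
False
[-0.112  1.071  0.626] [ 0.662 -0.069  0.07 ]
[None, array([ 0.669, -0.079,  0.096])]
```

```bash
cat >> geo.py <<'E'
B=np.radians(15); OFF=-.028; SG=-1
def tcp(c,Rm): return c-OFF*Rm[:,2]
def Q(Rm): return Rot.from_matrix(Rm).as_quat()
E
python3 - <<'E'
from geo import *
np.set_printoptions(precision=3,suppress=True)
a=np.radians(-60); az=np.array([np.cos(a),np.sin(a),0]); R0=tq(UP,az,B,SG); c=TUM+[0,0,.075]
command_gripper(.085)
pre=c-.13*R0[:,2]
r.reach(tcp(pre,R0)+[0,0,.15],Q(R0)); r.move_straight(tcp(pre,R0),speed=.15)
P=np.array(r.read_state()['eef_pos'])
for n in('side','scene'):
    p,d,m,W=snap(n,'t'+n); C=cloud(d,m,W)
    T=(C-P)@R0; k=(abs(T[...,0])<.02)&(abs(T[...,1])<.07)&(abs(T[...,2])<.06)&(C[...,2]>.03)
    t=T[k]; print(n,k.sum(),'tip z',np.sort(t[:,2])[-5:],'y range',t[t[:,2]>-.05][:,1].min() if k.sum() else 0,t[t[:,2]>-.05][:,1].max() if k.sum() else 0)
a_=cv2.imread('pics/tside.png')[240:480,240:560];b=cv2.imread('pics/tscene.png')[150:330,140:380]
cv2.imwrite('pics/c5.png',np.hstack([cv2.resize(a_,(400,300)),cv2.resize(b,(400,300))]))
E
```

```text
side 257 tip z [-0.019 -0.019 -0.018 -0.018 -0.018] y range -0.055344329425687934 0.05954753002145903
scene 214 tip z [-0.017 -0.016 -0.016 -0.016 -0.016] y range -0.062280332064818596 0.05087140845064003
```

View pics/c5.png

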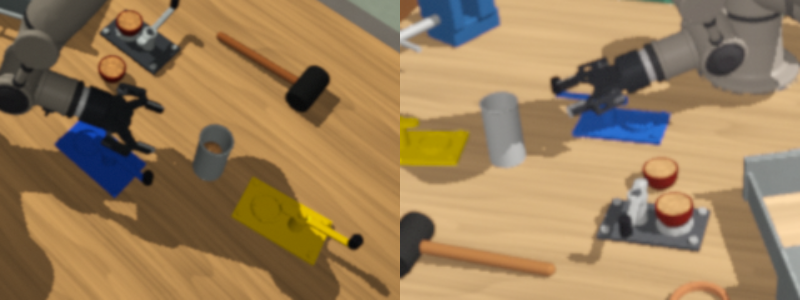

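The lever is open, and the gripper sits above the blue look-alike, aimed at the tumbler. The open tips measure −17 mm along the tool, as expected. Now I grasp and lift.

Run:
```python
from geo import *
np.set_printoptions(precision=3,suppress=True)
a=np.radians(-60); az=np.array([np.cos(a),np.sin(a),0]); R0=tq(UP,az,B,SG); c=TUM+[0,0,.075]
print('hit',r.move_straight(tcp(c,R0),speed=.08,max_force=8))
command_gripper(.03,45); s=r.read_state(); print(s['grip_width'],s['grip_force'],s['contact_force'])
r.move_straight(tcp(c+[0,0,.015],R0),speed=.05); s=r.read_state(); print(s['grip_width'],s['grip_force'],s['contact_force'])
r.move_straight(tcp(c+[0,0,.18],R0),speed=.12); print(r.read_state()['grip_width'])
p,d,m,W=snap('side','lift');C=cloud(d,m,W); h=cv2.cvtColor(p,cv2.COLOR_RGB2HSV)
k=(C[...,2]>.29)&(C[...,2]<.33)&(np.hypot(C[...,0]-.429,C[...,1]+.384)<.07); print(k.sum(),np.nanmean(C[k],0),np.nanmax(C[k],0),np.nanmin(C[k],0))
```

```text
hit False
0.06378243530783612 50.97051850432763 [0.913 0.833 0.901]
0.06381277755747358 50.996023766929284 [-0.125 -0.51  -1.361]
0.06384068265622937
353 [ 0.426 -0.382  0.3  ] [ 0.461 -0.317  0.309] [ 0.377 -0.419  0.29 ]
```

```bash
cat > carry.py <<'E'
from geo import *
np.set_printoptions(precision=2,suppress=True)
pd=Rot.from_euler('z',-8,degrees=True).apply(ex); azP=np.cross(UP,pd); aP=np.degrees(np.arctan2(azP[1],azP[0]))
RP=tq(UP,azP,B,SG); gx,gy=.06,.085
tip=lambda deg: Rot.from_rotvec(azP*np.radians(deg)).as_matrix()@RP
def azR(deg):
    a=np.radians(deg); return tq(UP,np.array([np.cos(a),np.sin(a),0]),B,SG)
g=D(gx,gy,0); 
# waypoints: (azimuth of centre deg, radius, height, tool azimuth)
wp=[(-41.8,.576,.255,-60),(-30,.58,.27,-35),(-12,.6,.27,0),(5,.6,.27,35),(18,.56,.26,70),(np.degrees(np.arctan2(g[1],g[0])),np.hypot(g[0],g[1]),.24,aP)]
WP=[(np.array([R*np.cos(np.radians(t)),R*np.sin(np.radians(t)),z]),azR(a)) for t,R,z,a in wp]
E
python3 - <<'E'
from carry import *
print(g)
for c,R in WP: print(r.solve_ik(tcp(c,R),Q(R)))
for H,t in((.19,0),(.19,45),(.19,80),(.15,80),(.15,95),(.15,112)):
    c=D(gx,gy,-.012)+[0,0,H]; R=tip(t); print(t,r.solve_ik(tcp(c,R),Q(R)))
E
```

```text
[0.43 0.32 0.01]
[-0.69  0.39  2.31  3.58  0.89 -1.76]
[-0.7   0.32  2.34  3.03  0.83 -1.52]
[-0.62  0.35  2.27  2.35  0.91 -1.2 ]
[-0.49  0.41  2.14  1.82  1.09 -0.98]
[-0.37  0.51  1.98  1.39  1.38 -0.91]
[-0.04  0.62  1.82  1.15  1.58 -0.91]
0 [-0.04  0.71  1.84  1.15  1.53 -1.02]
45 [-0.01  0.8   1.69  1.07  1.7  -0.2 ]
80 [-0.    0.9   1.63  1.09  1.84  0.37]
80 [-0.    0.97  1.62  1.07  1.81  0.31]
95 [-0.    1.    1.61  1.09  1.86  0.55]
112 [-0.    1.04  1.62  1.13  1.9   0.81]
```

Every waypoint solves with smooth joint changes, so I carry the tumbler over and pour.

Run:
```python
from carry import *
for c,R in WP[1:]: r.move_straight(tcp(c,R),Q(R),speed=.18)
print(r.read_state()['grip_width'],r.read_state()['time_s'])
def go(H,t,v=.05):
    c=D(gx,gy,-.012)+[0,0,H]; R=tip(t); r.move_straight(tcp(c,R),Q(R),speed=v)
go(.19,0,.15)
for t in(20,40,60,75): go(.19,t,.06)
go(.15,78)
snap('side','pp')
for t in(84,88,91,94,97,100,104,108,112): go(.15,t,.04)
r.hold(1.0); s=r.read_state(); print(s['time_s'],s['contact_force'],s['grip_width'])
a=snap('side')[0][150:330,160:400]; b=snap('scene')[0][180:360,300:540]
cv2.imwrite('pics/c6.png',np.hstack([cv2.resize(a,(400,300)),cv2.resize(b,(400,300))])[:,:,::-1])
```

```text
0.06340901368041915 45.1
51.7417 [ 1.04 -1.07 -1.4 ] 0.06389396586290186
```

View pics/c6.png

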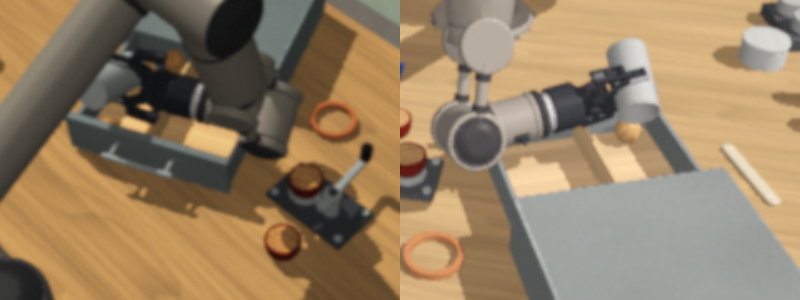

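Both cores are out: the side view shows one at about (112,112) by the front panel and one at (175,60) near the roof. Now I return the tumbler to its spot.

Run:
```python
from carry import *
def go(H,t,v=.05):
    c=D(gx,gy,-.012)+[0,0,H]; R=tip(t); r.move_straight(tcp(c,R),Q(R),speed=v)
go(.2,112,.1)
for t in(75,40,0): go(.2,t,.1)
for c,R in WP[::-1]: r.move_straight(tcp(c,R),Q(R),speed=.2)
R0=azR(-60); c=TUM+[0,0,.075]
r.move_straight(tcp(c+[0,0,.015],R0),speed=.15)
print(r.move_straight(tcp(c-[0,0,.004],R0),speed=.02,max_force=4)); s=r.read_state(); print((s['eef_pos']-tcp(c,R0))*1000)
command_gripper(.085); pre=c-.12*R0[:,2]; r.move_straight(tcp(pre,R0),speed=.1)
r.move_straight(tcp(pre,R0)+[0,0,.12],speed=.2); s=r.read_state(); print(s['time_s'])
r.reach([.45,-.08,.2],down(np.radians(20)))
p,d,m,W=snap('side'); C=cloud(d,m,W); k=(C[...,2]>.117)&(C[...,2]<.135)&(np.hypot(C[...,0]-.429,C[...,1]+.384)<.08)
print(k.sum(),cv2.minAreaRect(C[k][:,:2].astype(np.float32)),np.nanmin(C[k],0),np.nanmax(C[k],0))
p,d,m,W=snap('wrist','w7')
```

```text
True
[ 0.19 -0.14  0.05]
64.7833
200 ((0.4265455901622772, -0.38413792848587036), (0.06760354340076447, 0.0678778737783432), 23.835805892944336) [ 0.39 -0.42  0.12] [ 0.46 -0.35  0.13]
```

View pics/w7.png

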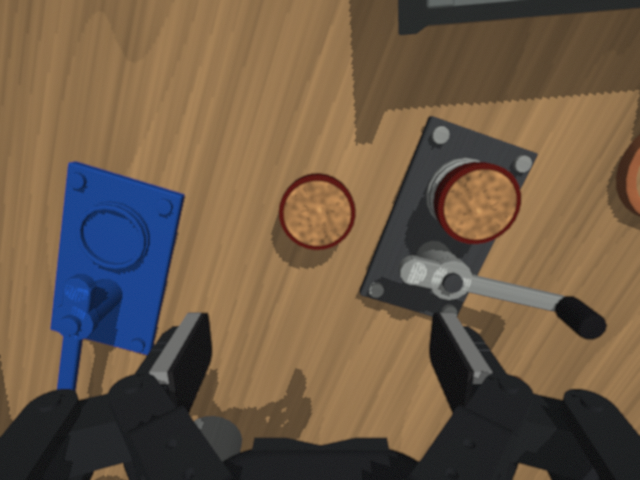

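The tumbler stands upright at its old spot. In the wrist view the loose half is at (317,211) and the nest half at (478,203), with the lever clear of it. I place the loose half first.

```bash
cat > half.py <<'E'
from geo import *
np.set_printoptions(precision=3,suppress=True)
yd=np.radians(114.4)
def best(q):  # choose half-turn with smaller j6 is left to IK
    return q
def pick(P,zt,yaw,grip=40):
    command_gripper(.085); r.reach([P[0],P[1],.13],down(yaw))
    h=r.move_straight([P[0],P[1],zt],speed=.1,max_force=8); command_gripper(.04,grip); s=r.read_state(); print('hit',h,s['eef_pos'],'w',s['grip_width'],s['grip_force'])
    r.move_straight([P[0],P[1],.17],speed=.12); print('lifted w',r.read_state()['grip_width'])
def place(x,y):
    c=D(x,y,0)
    r.reach([c[0],c[1],.17],down(yd-np.pi)); h=r.move_straight([c[0],c[1],.015],speed=.1,max_force=6)
    print('place hit',h,r.read_state()['eef_pos']); command_gripper(.085); r.move_straight([c[0],c[1],.17],speed=.15); print('t',r.read_state()['time_s'])
E
python3 - <<'E'
from half import *
m,W=cam('wrist'); L=ray(m,W,317,211,.038); N=ray(m,W,478,203,.056); print(L,N); np.save('N.npy',N)
pick(L,.003,yd-np.pi); place(.15,-.068)
E
```

```text
[ 0.446 -0.079  0.038] [ 0.56  -0.026  0.056]
hit False [ 0.447 -0.08   0.004] w 0.062287596675108955 41.622714567929506
lifted w 0.06219924011970247
place hit True [0.573 0.22  0.016]
t 77.1083
```

Run:
```python
from half import *
N=np.load('N.npy'); pick(N,.020,0.0); place(.058,-.068)
r.reach([.45,.0,.3],down(yd-np.pi))
p,d,m,W=snap('side','s8'); C=cloud(d,m,W); h=cv2.cvtColor(p,cv2.COLOR_RGB2HSV)
a=p[100:340,160:480]; b=snap('scene')[0][160:400,150:470]
cv2.imwrite('pics/c8.png',np.hstack([cv2.resize(a,(400,300)),cv2.resize(b,(400,300))])[:,:,::-1])
```

```text
hit False [ 0.56  -0.027  0.021] w 0.06253325571961912 42.905675110960146
lifted w 0.062298278779952795
place hit True [0.489 0.182 0.015]
t 86.1667
```

View pics/c8.png

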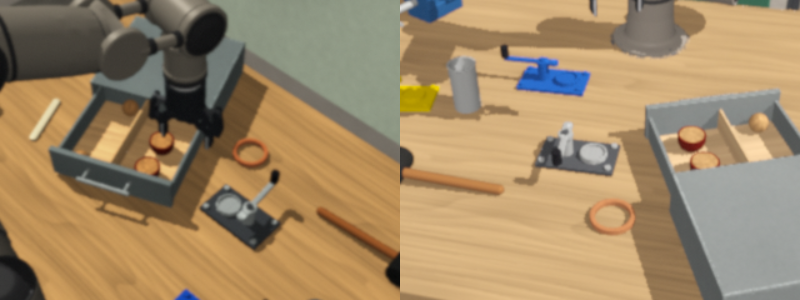

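Both halves lie in the wide bay, at side crop (162,142) and (148,167). The cores are in the narrow bay and the tumbler is upright. Now I shut the drawer by its handle.

Run:
```python
from half import *
command_gripper(0); z=.044
q=down(yd-np.pi)
a=D(-.105,-.002,0); print(r.solve_ik([a[0],a[1],z],q) is not None)
r.reach([a[0],a[1],.2],q); r.move_straight([a[0],a[1],z],speed=.15)
e=D(-.075,-.002,0); print(r.move_straight([e[0],e[1],z],speed=.06))
e=D(.18,-.002,0); h=r.move_straight([e[0],e[1],z],speed=.07,max_force=14); s=r.read_state(); P=np.array(s['eef_pos'])
print(h,P,'drawer x',(P-DF)@ex,s['contact_force'])
np.save('end.npy',P)
p,d,m,W=snap('scene'); C=cloud(d,m,W); X=(C-DF)
k=(C[...,2]>.089)&(C[...,2]<.1); dx=X@ex; dy=X@ey; kk=k&(abs(dy)<.12)&(dx>.1)&(dx<.3); print('panel x',np.nanpercentile(dx[kk],[5,50,95]))
a_=snap('side')[0][80:320,140:460]; b=p[180:420,250:570]
cv2.imwrite('pics/c9.png',np.hstack([cv2.resize(a_,(400,300)),cv2.resize(b,(400,300))])[:,:,::-1])
```

```text
True
False
True [0.556 0.285 0.043] drawer x 0.16131822580770563 [-0.894 -1.109 -0.504]
panel x [0.166 0.214 0.22 ]
```

View pics/c9.png

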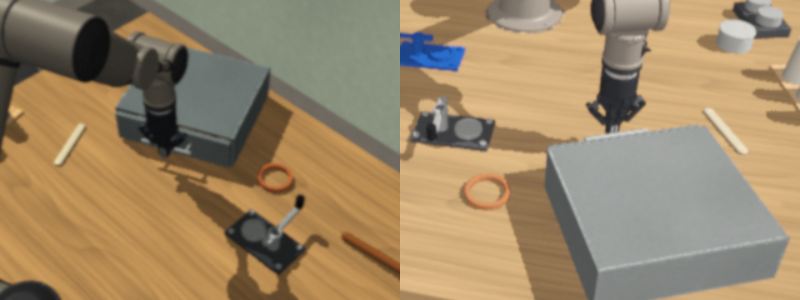

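The drawer looks shut. I press once more to be sure of the end stop, then back off and check.

Run:
```python
from half import *
P=np.load('end.npy')
h=r.move_straight(P+.02*ex,speed=.03,max_force=22); s=r.read_state(); print(h,(np.array(s['eef_pos'])-DF)@ex)
r.hold(.3); Q_=np.array(s['eef_pos']); r.move_straight(Q_-.06*ex,speed=.08); A=Q_-.06*ex; r.move_straight([A[0],A[1],.25],speed=.2)
r.reach([.3,.0,.35],down(yd-np.pi))
for n in('side','scene'):
    p,d,m,W=snap(n,'f'+n); C=cloud(d,m,W); X=C-DF; dx=X@ex; dy=X@ey
    k=(abs(dy)<.13)&(dx>.1)&(dx<.6); z=C[...,2]
    print(n,'front face/panel top',np.nanpercentile(dx[k&(z>.085)&(z<.098)],[2,10,50]) ,'roof',np.nanpercentile(dx[k&(z>.1)&(z<.112)],[1,99]))
    t=(z>.117)&(z<.135)&(np.hypot(C[...,0]-.429,C[...,1]+.384)<.08); print('tumbler',t.sum(),np.nanmean(C[t],0))
    kb=(p.max(2)<60)&(z>.085)&(z<.104)&(np.hypot(C[...,0]-.5636,C[...,1]+.0886)<.13); print('knob',np.nanmean(C[kb],0) if kb.sum() else None)
a_=cv2.imread('pics/fside.png')[80:320,160:480];b=cv2.imread('pics/fscene.png')
cv2.imwrite('pics/c10.png',np.hstack([cv2.resize(a_,(400,300)),cv2.resize(b,(400,300))])); print(r.read_state()['time_s'])
```

```text
True 0.16105110310727977
side front face/panel top [0.209 0.211 0.22 ] roof [0.226 0.525]
tumbler 197 [ 0.428 -0.384  0.123]
knob [ 0.657 -0.082  0.094]
scene front face/panel top [0.212 0.215 0.527] roof [0.233 0.527]
tumbler 145 [ 0.431 -0.383  0.123]
knob [ 0.669 -0.079  0.095]
97.9333
```

View pics/c10.png

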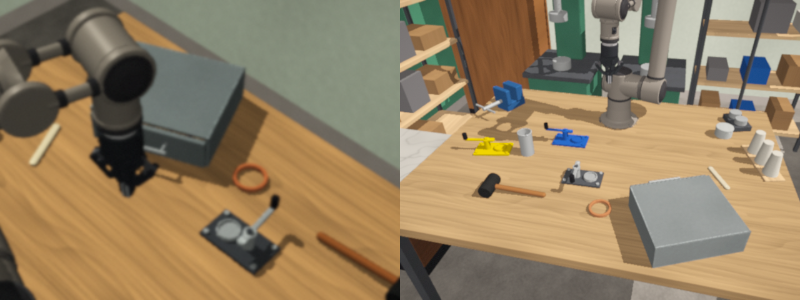

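The panel now sits flush with the unit front, and the second press stopped at the same place. The lever is open, the tumbler is standing, and the arm touches nothing.

```bash
python3 -c "
from h import *
print(r.finish_job())"
```

```text
the job is handed in; nothing more can be done
None
```

I handed the job in at about 98 s on the robot clock, but the call returned no verdict: at the last check the drawer was shut on two ball halves (nest plus the one loose half I found) and both cores, the lever was open, the tumbler stood upright, and the mallet, crease stick and ring gauge looked unmoved.

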